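# Press plate onto a pile of bonded boards

### The arm

A 6-joint arm with a two-finger parallel gripper is mounted at the origin on the work surface. World frame = base frame: x ahead of the robot, y to its left, z up, the work surface at z = 0. Lengths are in m, angles in rad, forces in N, time in s.
With the tool pointing down it reaches from about 0.25 to 0.775 m from the base axis. Payload 4 kg.
Tool frame: the origin (TCP) lies midway between the tips of the shut fingers; the grasp point (between the pads) lies 19 mm behind it; x points along the fingers, y is the direction in which the jaws open and shut, and the axes are right-handed (so a half turn about x gives the same grasp; the last joint's range is limited). The gripper opens to 94 mm and grips with 3 to 60 N. Pads are 16 mm wide; open, the fingers measure 119 mm over their backs; the gripper's body (75 mm by 177 mm) begins 78 mm behind the grasp point.
Start: joints at [1.099, 0.087, 1.371, -0, 1.684, -0.103], TCP at [0.198, 0.513, 0.206] pointing down, gripper open.
Joint ranges: [-3.1, 3.1], [-0.76, 2.03], [0.27, 2.55], [-1.08, 4.22], [0.17, 2.65], [-2.57, 2.57]. Speed limits (rad/s): [2.79, 2.79, 3.14, 3.14, 3.14, 3.14].

### API

Orientations are given as a rotation vector (axis times angle).
In Python, from cell import manip gives the robot as it stands. The module is installed in compiled form; this text tells all that it offers.
- The arm moves only by the tool carry_out, never from a script. Its argument "moves" is a list of rows, each an object of numbers: "tx", "ty", "tz": the shift along the tool's x, y, z in m; "ax", "ay", "az": the turn, a rotation vector about the tool's x, y, z in rad. In form: [{"tx": .., "ty": .., "tz": .., "ax": .., "ay": .., "az": ..}, ...]. A call has 1 to 20 rows; each row shifts and turns the commanded pose from where the row before left it, along the tool's axes as they then stand; what a row does not reach is not made up. A row lasts 1/8 s, in which the tool goes at most 62.5 mm and 10.7 degrees, less where a joint would pass 70% of its speed; a pose out of reach is approached as far as the arm can. A call is refused whole if a number of a shift passes 0.0625 or a number of a turn 0.188, either way. A call with a gripper value outside its range is refused whole. "claw" is the closure, from 0 (fully open) to 1 (shut), set as the call begins (left out, the last holds). The fingers move at their own pace and stop on an object; the grip force is fixed at half the most. Time passes only in rows, so rows that do not move let the fingers close. It gives the time, the measured TCP pose, the force and the opening at its end, in the units of the state.
- manip.observe(): the state, without advancing time (a new reading comes with each control period).
- manip.get_image(name): name is "scene" or "top"; returns a dict with "img" (480x640x3 uint8, blue, green, red), "fov_y" (degrees; the focal length in pixels is half the picture's height over the tangent of half this angle, whatever the lens; pixels are square), "cx", "cy" (the principal point, pixels), "pose" (4x4, takes a point from camera to world coordinates). Camera axes: x right, y down, z forward; pixel columns grow to the right and rows downward; lengths in m; the calibration is good to about 2 mm. A picture is of the moment at which its call begins. There is no depth.
- manip.hand_in(): hands the job in, once; it reports no verdict.
The state is a dict: "clock": time; "joint_pos": joint angles; "dq": joint speeds; "effort": joint torques, N m; "eef_pos": TCP position; "tool_rot": TCP orientation; "ft_force": force on the tool from outside, world axes, zero at the start; "torque": the same for the moment, N m; "grip_width": finger opening in m.
Only numpy, scipy, OpenCV 4.12 (cv2) and the standard library are available. Lean on these libraries where they do the work, as an engineer would, in place of code of your own. Each camera call takes 0.05 s, during which the arm holds its last target.

### The job

The pile of black boards has just been bonded and needs its weight: take the press plate with the red handle and set it flat on the middle of the pile of black boards, its long sides in line with the boards' long sides. The pile's height is not known, so lower the plate until you feel it rest and only then let go; do not let it drop. Leave the press plate with the yellow handle where it is.

Things in the scene. Friction and masses are not known exactly. Their poses are not given: they have to be found in the camera images.
- press_red: A press plate: a flat dark steel slab 100 (its x) by 70 (its y) by 10 mm high with a red bar handle on top. The bar is 80 mm long along the plate's x, 14 mm wide and 14 mm high, over the middle of the slab; its underside is 38 mm and its top 52 mm above the slab's underside, held up by a small post near each end. Weighs 0.45 to 0.8 kg. Lies flat on the bench. Origin: centre of the slab's underside; z up. The one to be moved.
- press_yellow: A press plate: a flat dark steel slab 100 (its x) by 70 (its y) by 10 mm high with a yellow bar handle on top. The bar is 80 mm long along the plate's x, 14 mm wide and 14 mm high, over the middle of the slab; its underside is 38 mm and its top 52 mm above the slab's underside, held up by a small post near each end. Weighs 0.45 to 0.8 kg. Lies flat on the bench. Origin: centre of the slab's underside; z up. A bystander: leave it.
- base_black: The plywood base board under the pile of black boards: 160 (its x) by 120 (its y) by 10 mm high, fixed to the bench. Origin: centre of its underside, at bench height; z up. The pile stands centred and square on it: flat boards 138 (along x) by 98 mm (along y), about 4 mm thick each, secured so that they do not slide. The top of the pile is somewhere between 30 and 72 mm above the bench, different every time and not given by this entry. This is the pile to be weighted.
- base_alu: The plywood base board under the pile of bare aluminium boards: 160 (its x) by 120 (its y) by 10 mm high, fixed to the bench. Origin: centre of its underside, at bench height; z up. The pile stands centred and square on it: flat boards 138 (along x) by 98 mm (along y), about 4 mm thick each, secured so that they do not slide. The top of the pile is somewhere between 30 and 72 mm above the bench, different every time and not given by this entry. A bystander.
Not all that is in view belongs to the job. Leave any orange, pink or purple look-alike of the press_red alone.

How it is judged:
At the end, for the whole second after the job is handed in: The red-handled press plate lies at rest and flat (within 5 degrees) on top of the black pile, its centre within 20 mm of the pile's centre and its long sides within 12 degrees of the boards' long sides; the yellow-handled plate is within 20 mm of where it was (horizontal distance between press_red and base_black below 0.02 m and height (world z) of press_red between 0.025 and 0.078 m and angle between press_red's own z axis and vertical below 0.09 rad and angle between the x axis of press_red and the x axis of base_black, either way round below 0.21 rad and linear speed of press_red below 0.02 m/s and distance of press_yellow from where it was at the start of the episode below 0.02 m); the robot touches nothing.
It fails at once if the red-handled press plate is dropped: clear of the fingers and moving faster than 0.4 m/s (a fall of about 8 mm) (linear speed of press_red above 0.4 m/s and contact force between the fingers and press_red below 0.05 N).
It fails at once if the yellow-handled press plate is moved more than 20 mm (distance of press_yellow from where it was at the start of the episode above 0.02 m).
It also fails if it takes over 38 s, if anything falls off the work surface, if the arm or the gripper's body presses on something with over 40 N, if the wrist force passes 120 N, or if a joint passes its speed limit or range.

## Working session

There is one attempt and no reset: what is moved stays moved. The work goes in short steps, Python scripts to look and compute and a tool call to move; the robot and the scene stay as the last step left them, time stands still between calls to the robot, and variables do not carry over. Pictures are saved under pics/ and viewed, and the job is handed in when it is done.

Besides the shell and the picture viewer there is one more tool, called after "Call:" as name(argument=value, ...), one argument or row to a line, values as JSON. carry_out: Moves the arm, as the interface text tells. Its arguments: {"type":"object","properties":{"moves":{"type":"array"},"claw":{"type":"number"}},"required":["moves"]}

```bash
mkdir -p pics; python3 - <<'E'
from cell import manip
import cv2,numpy as np
for n in ("scene","top"):
    d=manip.get_image(n); cv2.imwrite(f"pics/{n}0.png",d["img"]); np.savez(f"{n}0.npz",**d)
    print(n,d["fov_y"],d["cx"],d["cy"],np.round(d["pose"],4).tolist())
s=manip.observe(); print(s)
E
```

```text
scene 44.8372752974536 317.9599403895362 241.92073063632694 [[0.6352, 0.459, -0.6211, 1.229], [0.7723, -0.3861, 0.5045, -0.6254], [-0.0082, -0.8002, -0.5997, 0.7351], [0.0, 0.0, 0.0, 1.0]]
top 46.52700362307091 329.805824101556 232.89683953549064 [[-0.0134, -0.9964, 0.0841, 0.4064], [-0.9999, 0.0132, -0.0033, -0.0062], [0.0022, -0.0841, -0.9965, 1.3834], [0.0, 0.0, 0.0, 1.0]]
{'clock': 0.1, 'joint_pos': array([ 1.09888648e+00,  8.78991974e-02,  1.37207024e+00,  1.22831358e-05,
        1.68359823e+00, -1.03101131e-01]), 'dq': array([-1.45408211e-06,  6.81050546e-06, -2.47992034e-03, -5.76062119e-04,
       -1.50900701e-03, -1.02275409e-05]), 'effort': array([ 2.21437025e-03, -3.41250658e+01, -3.03302515e+01,  7.20531796e-02,
        3.03729821e-02, -7.75568674e-05]), 'eef_pos': array([0.19805793, 0.51258437, 0.204428  ]), 'tool_rot': array([ 0.28789438,  1.55193099, -0.29087802]), 'ft_force': array([-0.08137532, -0.34021525,  0.10238829]), 'torque': array([0.02776635, 0.03138617, 0.00486028]), 'grip_width': 0.09400664069000791}
```

View pics/scene0.png

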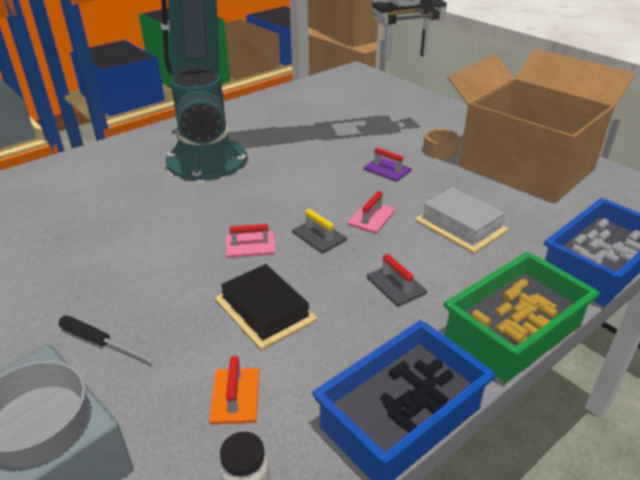

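View pics/top0.png

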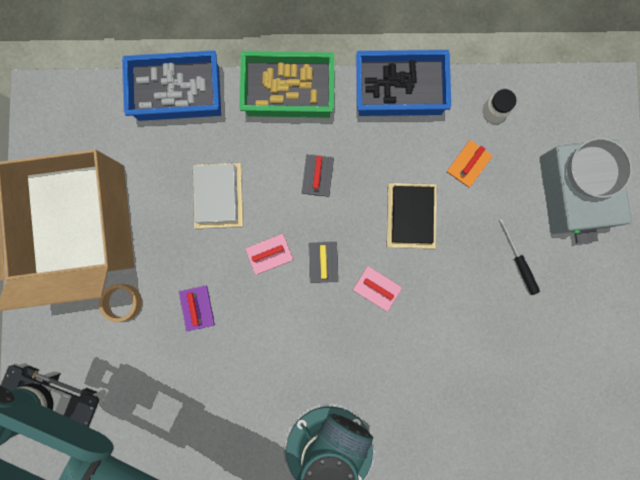

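The real press_red is the dark slab with the red bar, at top-view (317,175) and scene (397,278). The black pile is at top (413,215) and scene (265,300). The orange, pink and purple plates are decoys. Next I'll measure both.

```bash
cat > h.py <<'E'
import cv2,numpy as np
def f(d): return 240/np.tan(np.radians(float(d["fov_y"]))/2)
def ray(d,uv,z):
    uv=np.atleast_2d(uv).astype(float); P=d["pose"]
    r=np.c_[(uv[:,0]-d["cx"])/f(d),(uv[:,1]-d["cy"])/f(d),np.ones(len(uv))]@P[:3,:3].T
    t=(z-P[2,3])/r[:,2]; return P[:3,3]+r*t[:,None]
def blob(m,seed,r=60):
    n,l,st,c=cv2.connectedComponentsWithStats(m.astype(np.uint8))
    k=min((i for i in range(1,n) if st[i,4]>25),key=lambda i:np.hypot(*(c[i]-seed)))
    return (l==k).astype(np.uint8)
def rect(d,m,z):
    c=max(cv2.findContours(m,cv2.RETR_EXTERNAL,cv2.CHAIN_APPROX_NONE)[0],key=len)[:,0]
    p=ray(d,c,z)[:,:2]*1000
    (ce,wh,a)=cv2.minAreaRect(p.astype(np.float32))
    b=cv2.boxPoints((ce,wh,a)); e=[b[1]-b[0],b[2]-b[1]]; e=max(e,key=np.linalg.norm)
    return np.round(ce,1),np.round(sorted(wh),1),round(np.degrees(np.arctan2(e[1],e[0]))%180,1)
E
python3 - <<'E'
from h import *
for n,sr,sb in (("top",(317,175),(413,215)),("scene",(397,268),(265,300))):
    d=dict(np.load(n+"0.npz")); im=d["img"]; hsv=cv2.cvtColor(im,cv2.COLOR_BGR2HSV)
    H,S,V=[hsv[...,i].astype(int) for i in range(3)]
    red=((H<6)|(H>172))&(S>150)
    bar=blob(red,sr)
    print(n,"bar",rect(d,bar,.050),bar.sum())
    print(im[sr[1]+10,sr[0]-10],im[sb[1],sb[0]],im[150,317])
    blk=blob(V<50,sb); print(" pile", [ (z,rect(d,blk,z)) for z in(.03,.05,.07)])
    tan=blob(((H>10)&(H<28)&(S>60)&(V>130)&(np.hypot(*np.meshgrid(np.arange(640)-sb[0],np.arange(480)-sb[1]))<90)),sb)
    print(" base",rect(d,tan,.01),tan.sum())
    slab=blob(((V<110)&(S<60)|red)&(np.hypot(*np.meshgrid(np.arange(640)-sr[0],np.arange(480)-sr[1]))<45),sr)
    print(" slab",rect(d,slab,.01),slab.sum())
    o=im.copy(); 
    for m,c in((bar,(0,255,0)),(blk,(255,0,255)),(tan,(255,0,0)),(slab,(0,255,255))):
        cv2.drawContours(o,cv2.findContours(m,0,1)[0],-1,c,1)
    x0,y0=(270,130) if n=="top" else (200,230)
    cv2.imwrite(f"pics/{n}_seg.png",cv2.resize(o[y0:y0+140,x0:x0+240],None,fx=3,fy=3,interpolation=0))
E
```

```text
top bar (array([667. ,  17.9]), array([13.5, 78.7]), np.float32(172.3)) 180
[104 100 101] [49 48 48] [159 161 158]
 pile [(0.03, (array([ 563.5, -213. ]), array([ 95.3, 135.1]), np.float32(178.3))), (0.05, (array([ 561.2, -210. ]), array([ 93.9, 133.1]), np.float32(178.3))), (0.07, (array([ 558.9, -206.9]), array([ 92.5, 131.2]), np.float32(178.3)))]
 base (array([ 563. , -213.3]), array([119.1, 159.7]), np.float32(177.5)) 701
 slab (array([666.5,  17.5]), array([68.1, 99.7]), np.float32(172.2)) 1010
scene bar (array([674.1,  14.2]), array([17.4, 82.5]), np.float32(172.3)) 251
[77 75 76] [39 38 42] [147 147 148]
 pile [(0.03, (array([ 567.9, -213.8]), array([107.7, 159.6]), np.float32(177.5))), (0.05, (array([ 586.7, -225.5]), array([104.7, 155.1]), np.float32(177.5))), (0.07, (array([ 605.4, -237.2]), array([101.6, 150.5]), np.float32(177.5)))]
 base (array([ 569.7, -215.2]), array([122.5, 164.7]), np.float32(177.4)) 1025
 slab (array([641.7,  51.5]), array([18.4, 87.3]), np.float32(172.3)) 251
```

```bash
cat >> h.py <<'E'
from scipy.spatial.transform import Rotation as R
def goal(yaw_deg,near):  # tool x down, tool y perpendicular to bar heading
    best=None
    for k in(90,-90):
        a=np.radians(yaw_deg+k); y=np.array([np.cos(a),np.sin(a),0]); x=np.array([0,0,-1.]); 
        r=R.from_matrix(np.c_[x,y,np.cross(x,y)]); m=(near.inv()*r).magnitude()
        if best is None or m<best[0]: best=(m,r)
    return best[1]
def todo(s,p,yaw):
    r=R.from_rotvec(s["tool_rot"]); g=goal(yaw,r)
    print("pos",np.round(s["eef_pos"],4),"t",round(float(s["clock"]),2),"F",np.round(s["ft_force"],2),"w",s["grip_width"])
    print("toolaxes",np.round(r.as_matrix(),3).tolist())
    print("turn",np.round((r.inv()*g).as_rotvec(),4),"shift before turn",np.round(r.inv().apply(np.array(p)-s["eef_pos"]),4),"after",np.round(g.inv().apply(np.array(p)-s["eef_pos"]),4))
E
python3 - <<'E'
from h import *; from cell import manip
todo(manip.observe(),[.667,.0177,.12],-7.8)
E
```

```text
pos [0.1981 0.5126 0.2044] t 0.1 F [-0.08 -0.34  0.1 ] w 0.09400664069000791
toolaxes [[-0.001, 0.361, 0.933], [-0.002, 0.933, -0.361], [-1.0, -0.002, -0.0]]
turn [-0.2327 -0.0004  0.0019] shift before turn [ 0.0849 -0.2924  0.6158] after [ 0.0844 -0.4267  0.5318]
```

View pics/top_seg.png

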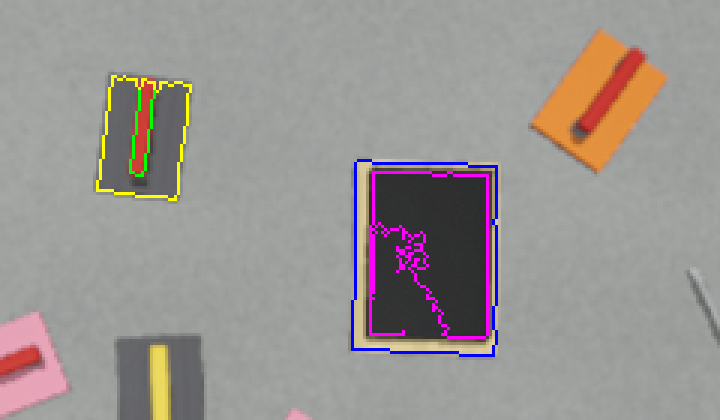

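The outlines fit: the slab measures 68×100 mm and the base 119×160 mm, both as specified. I'm moving above the red plate.

Call:
carry_out(
  moves=[
    {"ax": -0.116},
    {"ax": -0.117},
    {"ty": -0.0305, "tz": 0.038},
    {"ty": -0.0305, "tz": 0.038},
    {"ty": -0.0305, "tz": 0.038},
    {"ty": -0.0305, "tz": 0.038},
    {"ty": -0.0305, "tz": 0.038},
    {"ty": -0.0305, "tz": 0.038},
    {"ty": -0.0305, "tz": 0.038},
    {"ty": -0.0305, "tz": 0.038},
    {"ty": -0.0305, "tz": 0.038},
    {"ty": -0.0305, "tz": 0.038},
    {"ty": -0.0305, "tz": 0.038},
    {"ty": -0.0305, "tz": 0.038},
    {"ty": -0.0305, "tz": 0.038},
    {"ty": -0.0302, "tz": 0.0378},
    {"tx": 0.042},
    {"tx": 0.042},
    {},
  ],
  claw=0,
)

```text
invalid input
```

```bash
python3 - <<'E'
from h import *; from cell import manip
d=manip.get_image("top"); cv2.imwrite("pics/t1.png",d["img"]); d=manip.get_image("scene"); cv2.imwrite("pics/s1.png",d["img"])
todo(manip.observe(),[.667,.0177,.026],-7.8)
E
```

```text
pos [0.1981 0.5127 0.2047] t 0.2 F [ 0.61  0.16 -0.15] w 0.09413151788923371
toolaxes [[-0.001, 0.361, 0.933], [-0.001, 0.933, -0.361], [-1.0, -0.001, -0.0]]
turn [-0.2327 -0.0003  0.0014] shift before turn [ 0.179  -0.2924  0.6158] after [ 0.1787 -0.4268  0.5317]
```

View pics/s1.png

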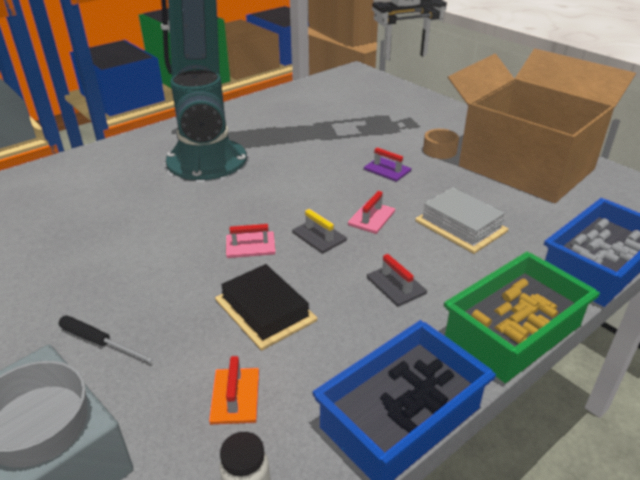

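The call was refused and nothing moved; the arm is still at its start in the picture. Either every field is required or a row can't be empty, so I'll write rows out in full.

Call:
carry_out(
  moves=[
    {"tx": 0, "ty": 0, "tz": 0, "ax": -0.116, "ay": 0, "az": 0},
    {"tx": 0, "ty": 0, "tz": 0, "ax": -0.117, "ay": 0, "az": 0},
  ],
  claw=0,
)

```text
clock: 0.45
eef_pos: [0.1982, 0.5129, 0.2051]
tool_rot: [0.103, 1.569, -0.104]
ft_force: [0.9, -0.3, 0.1]
grip_width: 0.0942
```

Call:
carry_out(
  moves=[
    {"tx": 0, "ty": -0.0305, "tz": 0.038, "ax": 0, "ay": 0, "az": 0},
    {"tx": 0, "ty": -0.0305, "tz": 0.038, "ax": 0, "ay": 0, "az": 0},
    {"tx": 0, "ty": -0.0305, "tz": 0.038, "ax": 0, "ay": 0, "az": 0},
    {"tx": 0, "ty": -0.0305, "tz": 0.038, "ax": 0, "ay": 0, "az": 0},
    {"tx": 0, "ty": -0.0305, "tz": 0.038, "ax": 0, "ay": 0, "az": 0},
    {"tx": 0, "ty": -0.0305, "tz": 0.038, "ax": 0, "ay": 0, "az": 0},
    {"tx": 0, "ty": -0.0305, "tz": 0.038, "ax": 0, "ay": 0, "az": 0},
    {"tx": 0, "ty": -0.0305, "tz": 0.038, "ax": 0, "ay": 0, "az": 0},
    {"tx": 0, "ty": -0.0305, "tz": 0.038, "ax": 0, "ay": 0, "az": 0},
    {"tx": 0, "ty": -0.0305, "tz": 0.038, "ax": 0, "ay": 0, "az": 0},
    {"tx": 0, "ty": -0.0305, "tz": 0.038, "ax": 0, "ay": 0, "az": 0},
    {"tx": 0, "ty": -0.0305, "tz": 0.038, "ax": 0, "ay": 0, "az": 0},
    {"tx": 0, "ty": -0.0305, "tz": 0.038, "ax": 0, "ay": 0, "az": 0},
    {"tx": 0, "ty": -0.0302, "tz": 0.0378, "ax": 0, "ay": 0, "az": 0},
    {"tx": 0.042, "ty": 0, "tz": 0, "ax": 0, "ay": 0, "az": 0},
    {"tx": 0.042, "ty": 0, "tz": 0, "ax": 0, "ay": 0, "az": 0},
    {"tx": 0, "ty": 0, "tz": 0, "ax": 0, "ay": 0, "az": 0},
  ],
)

```text
clock: 2.58
eef_pos: [0.6643, 0.0182, 0.1159]
tool_rot: [0.107, 1.579, -0.107]
ft_force: [-0.0, 0.0, 0.4]
grip_width: 0.0937
```

```bash
python3 - <<'E'
from h import *; from cell import manip
d=manip.get_image("scene"); cv2.imwrite("pics/s2.png",d["img"])
todo(manip.observe(),[.667,.0177,.026],-7.8)
E
```

```text
pos [0.6662 0.0183 0.1195] t 2.62 F [-0.02  0.45  0.53] w 0.09407704974459806
toolaxes [[-0.005, 0.135, 0.991], [0.0, 0.991, -0.135], [-1.0, -0.0, -0.005]]
turn [ 0.0003 -0.0046  0.0003] shift before turn [ 0.0935 -0.0005  0.0013] after [ 0.0935 -0.0005  0.0009]
```

View pics/s2.png

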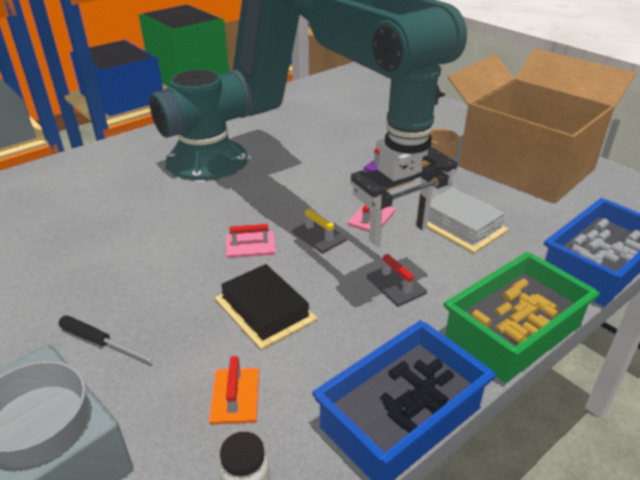

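The open jaws straddle the red bar at scene (398,268). Going down, then closing.

Call:
carry_out(
  moves=[
    {"tx": 0.025, "ty": 0, "tz": 0, "ax": 0, "ay": 0, "az": 0},
    {"tx": 0.025, "ty": 0, "tz": 0, "ax": 0, "ay": 0, "az": 0},
    {"tx": 0.023, "ty": 0, "tz": 0, "ax": 0, "ay": 0, "az": 0},
    {"tx": 0.012, "ty": 0, "tz": 0, "ax": 0, "ay": 0, "az": 0},
    {"tx": 0.008, "ty": 0, "tz": 0, "ax": 0, "ay": 0, "az": 0},
    {"tx": 0, "ty": 0, "tz": 0, "ax": 0, "ay": 0, "az": 0},
    {"tx": 0, "ty": 0, "tz": 0, "ax": 0, "ay": 0, "az": 0},
  ],
)

```text
clock: 3.5
eef_pos: [0.6682, 0.0182, 0.0298]
tool_rot: [0.107, 1.566, -0.107]
ft_force: [-0.9, -0.8, 0.5]
grip_width: 0.0942
```

Call:
carry_out(
  moves=[
    {"tx": 0, "ty": 0, "tz": 0, "ax": 0, "ay": 0, "az": 0},
    {"tx": 0, "ty": 0, "tz": 0, "ax": 0, "ay": 0, "az": 0},
    {"tx": 0, "ty": 0, "tz": 0, "ax": 0, "ay": 0, "az": 0},
    {"tx": 0, "ty": 0, "tz": 0, "ax": 0, "ay": 0, "az": 0},
    {"tx": 0, "ty": 0, "tz": 0, "ax": 0, "ay": 0, "az": 0},
    {"tx": 0, "ty": 0, "tz": 0, "ax": 0, "ay": 0, "az": 0},
    {"tx": 0, "ty": 0, "tz": 0, "ax": 0, "ay": 0, "az": 0},
    {"tx": 0, "ty": 0, "tz": 0, "ax": 0, "ay": 0, "az": 0},
  ],
  claw=1,
)

```text
clock: 4.5
eef_pos: [0.6674, 0.0184, 0.0285]
tool_rot: [0.107, 1.568, -0.106]
ft_force: [0.8, 3.5, 3.4]
grip_width: 0.0175
```

Call:
carry_out(
  moves=[
    {"tx": 0, "ty": 0, "tz": 0, "ax": 0, "ay": 0, "az": 0},
    {"tx": 0, "ty": 0, "tz": 0, "ax": 0, "ay": 0, "az": 0},
    {"tx": 0, "ty": 0, "tz": 0, "ax": 0, "ay": 0, "az": 0},
    {"tx": 0, "ty": 0, "tz": 0, "ax": 0, "ay": 0, "az": 0},
  ],
)

```text
clock: 5.0
eef_pos: [0.6675, 0.0189, 0.0285]
tool_rot: [0.107, 1.568, -0.106]
ft_force: [-0.5, 2.6, -0.9]
grip_width: 0.0139
```

The grip reads 13.9 mm, which matches the 14 mm bar. Lifting.

Call:
carry_out(
  moves=[
    {"tx": -0.005, "ty": 0, "tz": 0, "ax": 0, "ay": 0, "az": 0},
    {"tx": -0.015, "ty": 0, "tz": 0, "ax": 0, "ay": 0, "az": 0},
    {"tx": -0.02, "ty": 0, "tz": 0, "ax": 0, "ay": 0, "az": 0},
    {"tx": -0.02, "ty": 0, "tz": 0, "ax": 0, "ay": 0, "az": 0},
    {"tx": -0.02, "ty": 0, "tz": 0, "ax": 0, "ay": 0, "az": 0},
    {"tx": -0.015, "ty": 0, "tz": 0, "ax": 0, "ay": 0, "az": 0},
    {"tx": -0.005, "ty": 0, "tz": 0, "ax": 0, "ay": 0, "az": 0},
    {"tx": 0, "ty": 0, "tz": 0, "ax": 0, "ay": 0, "az": 0},
    {"tx": 0, "ty": 0, "tz": 0, "ax": 0, "ay": 0, "az": 0},
  ],
)

```text
clock: 6.12
eef_pos: [0.6667, 0.0183, 0.1271]
tool_rot: [0.107, 1.571, -0.107]
ft_force: [0.6, -0.5, -5.6]
grip_width: 0.0134
```

```bash
python3 - <<'E'
from h import *; from cell import manip
d=manip.get_image("scene"); cv2.imwrite("pics/s3.png",d["img"])
# grasp offset along bar: tcp (.6675,.0185) vs plate centre (.667,.0177)
todo(manip.observe(),[.563,-.2130,.125],-2.5)
E
```

```text
pos [0.6667 0.0183 0.127 ] t 6.17 F [-0.02 -0.14 -5.18] w 0.013869087789014438
toolaxes [[-0.002, 0.135, 0.991], [0.0, 0.991, -0.135], [-1.0, -0.0, -0.002]]
turn [-0.0921 -0.0025  0.    ] shift before turn [ 0.0022 -0.2432 -0.0715] after [ 0.002  -0.2356 -0.0936]
```

View pics/s3.png

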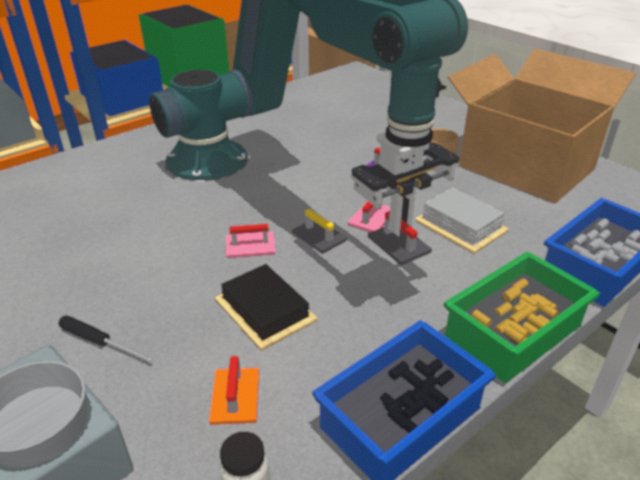

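The plate hangs level at scene (400,243), weighing about 0.55 kg. Moving over the pile.

Call:
carry_out(
  moves=[
    {"tx": 0, "ty": 0, "tz": 0, "ax": -0.046, "ay": 0, "az": 0},
    {"tx": 0, "ty": 0, "tz": 0, "ax": -0.046, "ay": 0, "az": 0},
    {"tx": 0, "ty": -0.01, "tz": -0.004, "ax": 0, "ay": 0, "az": 0},
    {"tx": 0, "ty": -0.02, "tz": -0.008, "ax": 0, "ay": 0, "az": 0},
    {"tx": 0, "ty": -0.025, "tz": -0.01, "ax": 0, "ay": 0, "az": 0},
    {"tx": 0, "ty": -0.025, "tz": -0.01, "ax": 0, "ay": 0, "az": 0},
    {"tx": 0, "ty": -0.025, "tz": -0.01, "ax": 0, "ay": 0, "az": 0},
    {"tx": 0, "ty": -0.025, "tz": -0.01, "ax": 0, "ay": 0, "az": 0},
    {"tx": 0, "ty": -0.025, "tz": -0.01, "ax": 0, "ay": 0, "az": 0},
    {"tx": 0, "ty": -0.025, "tz": -0.01, "ax": 0, "ay": 0, "az": 0},
    {"tx": 0, "ty": -0.025, "tz": -0.01, "ax": 0, "ay": 0, "az": 0},
    {"tx": 0, "ty": -0.02, "tz": -0.008, "ax": 0, "ay": 0, "az": 0},
    {"tx": 0, "ty": -0.01, "tz": -0.004, "ax": 0, "ay": 0, "az": 0},
    {"tx": 0, "ty": 0, "tz": 0, "ax": 0, "ay": 0, "az": 0},
    {"tx": 0, "ty": 0, "tz": 0, "ax": 0, "ay": 0, "az": 0},
  ],
)

```text
clock: 8.05
eef_pos: [0.5635, -0.2117, 0.1284]
tool_rot: [0.034, 1.57, -0.033]
ft_force: [-0.8, -0.0, -4.9]
grip_width: 0.0137
```

```bash
python3 - <<'E'
from h import *; from cell import manip
d=manip.get_image("scene"); cv2.imwrite("pics/s4.png",d["img"])
todo(manip.observe(),[.563,-.2130,.066],-2.5)
# pile height from the initial scene view: vertical corner edges, right/front corners
d=dict(np.load("scene0.npz")); cv2.imwrite("pics/pile.png",cv2.resize(d["img"][250:350,205:325],None,fx=5,fy=5,interpolation=2))
a=np.radians(-2.5); u=np.array([np.cos(a),np.sin(a)]); v=np.array([-u[1],u[0]])
Pi=np.linalg.inv(d["pose"])
for z in(.01,.03,.05,.07):
    o=[]
    for sx,sy in((1,1),(1,-1),(-1,-1),(-1,1)):
        q=np.r_[np.array([.563,-.2133])+sx*.069*u+sy*.049*v if True else 0,z,1]
        c=Pi@q; o.append((round(d["cx"]+f(d)*c[0]/c[2]),round(d["cy"]+f(d)*c[1]/c[2])))
    print(z,o)
E
```

```text
pos [ 0.5636 -0.2115  0.1284] t 8.1 F [ 0.6   0.34 -5.26] w 0.013563680606913158
toolaxes [[0.0, 0.043, 0.999], [0.001, 0.999, -0.043], [-1.0, 0.001, 0.0]]
turn [ 0.001   0.0002 -0.0007] shift before turn [ 0.0624 -0.0016 -0.0005] after [ 0.0624 -0.0015 -0.0005]
0.01 [(308, 315), (261, 340), (221, 296), (266, 275)]
0.03 [(308, 307), (260, 331), (220, 288), (265, 267)]
0.05 [(307, 298), (260, 323), (219, 280), (264, 259)]
0.07 [(307, 290), (259, 314), (217, 271), (264, 251)]
```

View pics/s4.png

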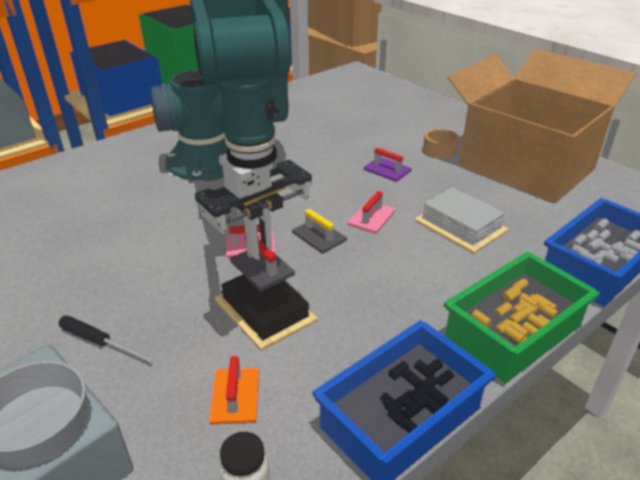

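View pics/pile.png

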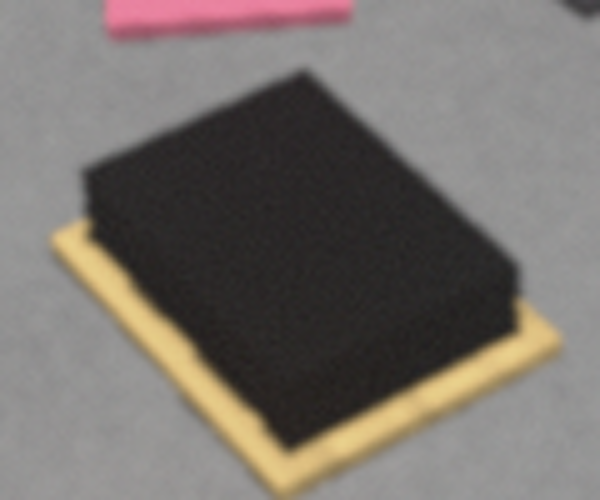

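The pile's top corners read about z 37–40 mm: right (309,303), back (266,264). Contact should therefore come at TCP z ≈ 0.067. The plate is centred over the pile, so I'm lowering to about 10 mm above it first.

Call:
carry_out(
  moves=[
    {"tx": 0.01, "ty": -0.0015, "tz": 0, "ax": 0, "ay": 0, "az": 0},
    {"tx": 0.015, "ty": 0, "tz": 0, "ax": 0, "ay": 0, "az": 0},
    {"tx": 0.015, "ty": 0, "tz": 0, "ax": 0, "ay": 0, "az": 0},
    {"tx": 0.01, "ty": 0, "tz": 0, "ax": 0, "ay": 0, "az": 0},
    {"tx": 0, "ty": 0, "tz": 0, "ax": 0, "ay": 0, "az": 0},
    {"tx": 0, "ty": 0, "tz": 0, "ax": 0, "ay": 0, "az": 0},
  ],
)

```text
clock: 8.85
eef_pos: [0.5635, -0.2141, 0.0789]
tool_rot: [0.034, 1.57, -0.035]
ft_force: [0.1, -0.4, -5.2]
grip_width: 0.014
```

Call:
carry_out(
  moves=[
    {"tx": 0.002, "ty": 0, "tz": 0, "ax": 0, "ay": 0, "az": 0},
    {"tx": 0.002, "ty": 0, "tz": 0, "ax": 0, "ay": 0, "az": 0},
    {"tx": 0.002, "ty": 0, "tz": 0, "ax": 0, "ay": 0, "az": 0},
    {"tx": 0, "ty": 0, "tz": 0, "ax": 0, "ay": 0, "az": 0},
  ],
)

```text
clock: 9.35
eef_pos: [0.563, -0.2138, 0.0722]
tool_rot: [0.035, 1.571, -0.034]
ft_force: [-0.2, -0.1, -5.4]
grip_width: 0.0136
```

Call:
carry_out(
  moves=[
    {"tx": 0.0015, "ty": 0, "tz": 0, "ax": 0, "ay": 0, "az": 0},
    {"tx": 0.0015, "ty": 0, "tz": 0, "ax": 0, "ay": 0, "az": 0},
    {"tx": 0, "ty": 0, "tz": 0, "ax": 0, "ay": 0, "az": 0},
  ],
)

```text
clock: 9.72
eef_pos: [0.5633, -0.2139, 0.0719]
tool_rot: [0.034, 1.569, -0.035]
ft_force: [-4.1, 2.1, 5.5]
grip_width: 0.0138
```

Call:
carry_out(
  moves=[
    {"tx": 0.001, "ty": 0, "tz": 0, "ax": 0, "ay": 0, "az": 0},
    {"tx": 0, "ty": 0, "tz": 0, "ax": 0, "ay": 0, "az": 0},
  ],
)

```text
clock: 9.98
eef_pos: [0.5633, -0.214, 0.0719]
tool_rot: [0.034, 1.569, -0.035]
ft_force: [-6.9, 2.7, 9.2]
grip_width: 0.0137
```

Call:
carry_out(
  moves=[
    {"tx": 0.001, "ty": 0, "tz": 0, "ax": 0, "ay": 0, "az": 0},
    {"tx": 0, "ty": 0, "tz": 0, "ax": 0, "ay": 0, "az": 0},
  ],
)

```text
clock: 10.22
eef_pos: [0.5633, -0.2139, 0.0719]
tool_rot: [0.033, 1.569, -0.035]
ft_force: [-7.4, 3.4, 12.1]
grip_width: 0.0138
```

Contact: z stays at 0.0719 and the force has changed from −5 to +12 N. The plate is resting, so I'm easing off the extra push and taking a look before letting go.

Call:
carry_out(
  moves=[
    {"tx": -0.0015, "ty": 0, "tz": 0, "ax": 0, "ay": 0, "az": 0},
    {"tx": -0.0015, "ty": 0, "tz": 0, "ax": 0, "ay": 0, "az": 0},
    {"tx": 0, "ty": 0, "tz": 0, "ax": 0, "ay": 0, "az": 0},
  ],
)

```text
clock: 10.6
eef_pos: [0.5632, -0.2139, 0.0719]
tool_rot: [0.034, 1.57, -0.035]
ft_force: [-5.4, 2.0, 5.8]
grip_width: 0.0136
```

```bash
python3 - <<'E'
from h import *; from cell import manip
d=manip.get_image("scene"); cv2.imwrite("pics/s5.png",cv2.resize(d["img"][150:350,150:410],None,fx=3,fy=3,interpolation=2))
todo(manip.observe(),[.563,-.2133,.07],-2.5)
E
```

```text
pos [ 0.5632 -0.214   0.0719] t 10.65 F [-4.51  2.44  6.38] w 0.013812336105990464
toolaxes [[0.001, 0.044, 0.999], [-0.0, 0.999, -0.044], [-1.0, -0.0, 0.001]]
turn [-0.0002  0.0007  0.0003] shift before turn [ 0.0019  0.0006 -0.0003] after [ 0.0019  0.0006 -0.0003]
```

View pics/s5.png

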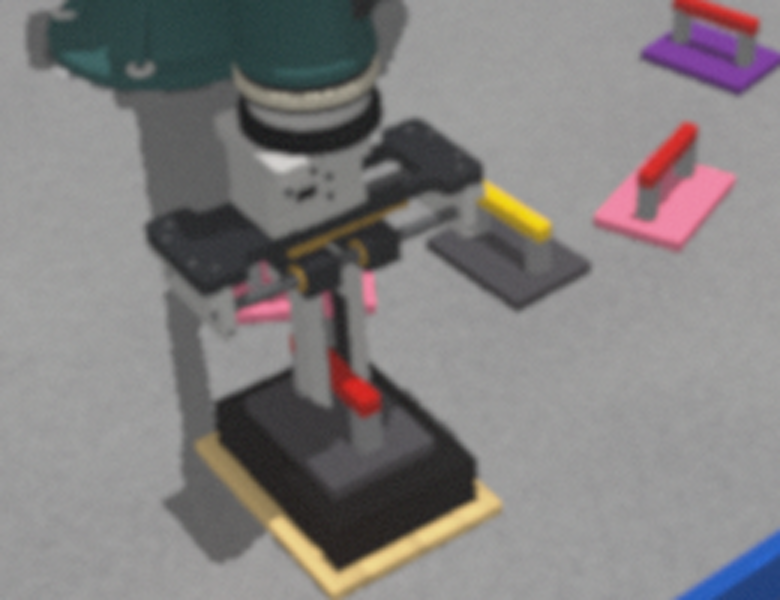

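The plate lies flat and centred on the pile, with its slab around crop (340,425), and it carries its own weight. Releasing and backing off upward.

Call:
carry_out(
  moves=[
    {"tx": 0, "ty": 0, "tz": 0, "ax": 0, "ay": 0, "az": 0},
    {"tx": 0, "ty": 0, "tz": 0, "ax": 0, "ay": 0, "az": 0},
    {"tx": 0, "ty": 0, "tz": 0, "ax": 0, "ay": 0, "az": 0},
    {"tx": 0, "ty": 0, "tz": 0, "ax": 0, "ay": 0, "az": 0},
    {"tx": 0, "ty": 0, "tz": 0, "ax": 0, "ay": 0, "az": 0},
    {"tx": 0, "ty": 0, "tz": 0, "ax": 0, "ay": 0, "az": 0},
    {"tx": 0, "ty": 0, "tz": 0, "ax": 0, "ay": 0, "az": 0},
    {"tx": 0, "ty": 0, "tz": 0, "ax": 0, "ay": 0, "az": 0},
  ],
  claw=0,
)

```text
clock: 11.65
eef_pos: [0.5632, -0.2139, 0.0705]
tool_rot: [0.034, 1.57, -0.034]
ft_force: [0.7, -0.1, -0.1]
grip_width: 0.0904
```

Call:
carry_out(
  moves=[
    {"tx": -0.01, "ty": 0, "tz": 0, "ax": 0, "ay": 0, "az": 0},
    {"tx": -0.03, "ty": 0, "tz": 0, "ax": 0, "ay": 0, "az": 0},
    {"tx": -0.03, "ty": 0, "tz": 0, "ax": 0, "ay": 0, "az": 0},
    {"tx": -0.03, "ty": 0, "tz": 0, "ax": 0, "ay": 0, "az": 0},
    {"tx": -0.03, "ty": 0, "tz": 0, "ax": 0, "ay": 0, "az": 0},
    {"tx": 0, "ty": 0, "tz": -0.04, "ax": 0, "ay": 0, "az": 0},
    {"tx": 0, "ty": 0, "tz": -0.04, "ax": 0, "ay": 0, "az": 0},
    {"tx": 0, "ty": 0, "tz": -0.04, "ax": 0, "ay": 0, "az": 0},
    {"tx": 0, "ty": 0, "tz": -0.04, "ax": 0, "ay": 0, "az": 0},
    {"tx": 0, "ty": 0, "tz": -0.04, "ax": 0, "ay": 0, "az": 0},
    {"tx": 0, "ty": 0, "tz": 0, "ax": 0, "ay": 0, "az": 0},
    {"tx": 0, "ty": 0, "tz": 0, "ax": 0, "ay": 0, "az": 0},
  ],
)

```text
clock: 13.15
eef_pos: [0.364, -0.2054, 0.2013]
tool_rot: [0.034, 1.569, -0.035]
ft_force: [0.5, 0.0, -0.4]
grip_width: 0.094
```

```bash
python3 - <<'E'
from h import *; from cell import manip
d0=dict(np.load("top0.npz"))
d=manip.get_image("top"); im=d["img"]; cv2.imwrite("pics/t6.png",im)
hsv=cv2.cvtColor(im,cv2.COLOR_BGR2HSV);H,S,V=[hsv[...,i].astype(int) for i in range(3)]
red=((H<6)|(H>172))&(S>150)
print("bar",rect(d,blob(red,(413,215)),.0435+.050))
yl=lambda d:rect(d,blob((lambda h:(h[...,0]>20)&(h[...,0]<35)&(h[...,1]>130))(cv2.cvtColor(d["img"],cv2.COLOR_BGR2HSV)),(323,262)),.05)
print("yellow",yl(d0),yl(d))
s=manip.get_image("scene"); cv2.imwrite("pics/s6.png",np.hstack([cv2.resize(s["img"][200:350,180:360],(480,400)),cv2.resize(im[160:270,250:460][:,78:],(317,264)).copy() if 0 else cv2.resize(im[170:260,370:460],(320,400)) ]))
E
```

```text
bar (array([ 562.6, -215.2]), array([11.7, 77.5]), np.float32(178.5))
yellow (array([450.7,   6.2]), array([14.2, 79.1]), np.float32(2.3)) (array([450.7,   6.2]), array([14.2, 79.1]), np.float32(2.3))
```

View pics/s6.png

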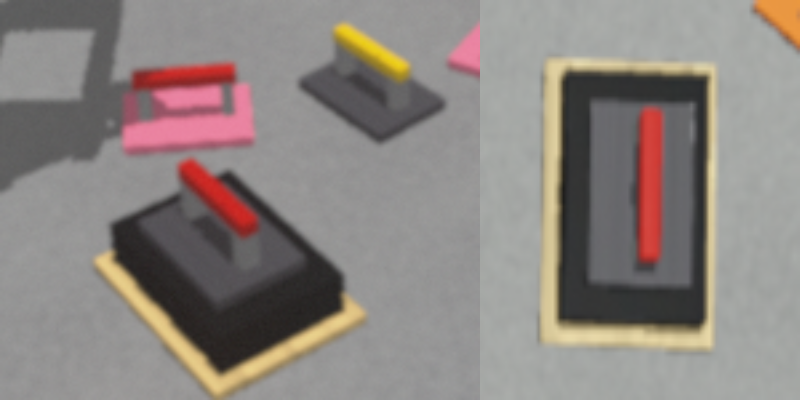

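The plate lies flat and in line, 2–5 mm off centre, and the yellow plate hasn't moved. Handing in.

```bash
python3 -c "
from cell import manip
print(manip.hand_in())"
```

```text
the job is handed in; nothing more can be done
None
```

The red-handled press plate is lying flat on the middle of the black pile, and the job was handed in at about 13 s of the 38 s allowed. The hand-in gave no verdict.

I gripped the plate by its bar and lowered it in small steps until the force changed from −5 N to +12 N and the height stopped changing. I then eased off the extra push, opened the fingers and withdrew.

**Last checks:**
- **Centring:** the bar measured about 2 mm from the pile's centre. The uneven margins around the slab in the top picture suggest 3–5 mm instead, still well within 20 mm.
- **Alignment:** the plate is about 1° off the boards' long sides.
- **Clearance:** the gripper is clear of everything, with the wrist force near zero.
- **Yellow-handled plate:** its measured position is the same as at the start.

**What went wrong or disagreed:**
- My first move call was refused for its row format; nothing moved.
- The plate came to rest about 43 mm above the bench, while the pictures had suggested 37–40 mm. I went by the contact force.

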